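# Close the test jig and hold the probe on its test stud

### The job

A display module lies loaded in the sloping test jig. First swing the jig's lid fully shut, then take the test probe out of its stand by its handle and put its tip on the sprung stud in the lid's small square window: hold the probe square to the jig's sloping face and press lightly, so that the stud is about half way in. Finish while still holding the probe there (do not let go or put it back), and leave the other things on the bench where they are.

Things in the scene. Friction and masses are not known exactly. Their poses are not given: they have to be found in the camera images.
- jig: Fixed test jig, 190 x 140 mm foot plate with a black deck that slopes up away from the robot by 0.35 rad (20 deg) on steel posts; total height with the lid shut 135 mm. Origin: centre of the underside, on the bench; x is horizontal and points to the high (hinge) side, y along the hinge, z vertical. A display module is fixed in its nest.
- lid (a joint): Hinge of the jig's flat grey frame lid (175 x 120 x 6 mm, 0.2 kg), rad: 0 = fully shut, parallel to the deck; grows as it swings up; up to 1.6. The stiff hinge stays where it is left; a push of about 3 N on the front bar moves it. The hinge line is on the high, far side, so the open lid rises towards the robot from there and is shut by pushing its upper face down.
- lid_hinge (a point): Middle of the hinge line, level with the lid's underside. Axes move with the lid: x points along the lid from the front bar to the hinge (out past it), y along the hinge, z out of the lid's upper face. Shut, the lid's z leans 0.35 rad from vertical towards the jig's -x.
- lid_lip (a point): Spot on the upper face of the lid's solid front bar (22 mm wide, 120 mm long), mid-width: 160 mm from the hinge along the lid's -x and 6 mm along its z. Same axes as lid_hinge. Good place to push.
- stud (a joint): Travel of the round sprung brass stud, m: 0 = out, 0.008 = fully in; spring 700 N/m without preload (half way: 2.8 N).
- stud_top (a point): Centre of the stud's flat top, 16 mm across. z points out of the stud, square to the sloping deck (leans 0.35 rad from vertical towards the jig's -x); x points up the slope. With the lid shut the top is 12 mm below the lid's upper face, in the middle of the lid's 34 x 34 mm window (the larger window shows the display).
- stand: Fixed aluminium block 60 x 60 x 56 mm with an 11 mm square upright through hole in the middle. Origin: centre of the underside.
- probe: Loose test probe, 148 mm long, 0.1 kg. Origin: the tip; z points from the tip up to the handle's end. Steel shaft 7 mm across from 0 to 50 mm, round guard 32 mm across from 50 to 56 mm, black square handle 20 x 20 mm (faces square to x and y) from 56 to 144 mm, small steel end to 148 mm. It starts upright, shaft in the stand's hole, guard resting on the stand, tip 6 mm above the bench.
- probe_tip (a point): The probe's tip (same as its origin).
- cup: White cup, 61 mm across, 67 mm high, bystander. Origin: underside centre.
- hammer: Ball hammer lying, 66 x 174 x 23 mm, bystander. Origin: underside centre.
- spare_display: Loose octagonal black display module lying on the bench, 79 x 80 x 20 mm, bystander. Origin: underside centre.
Mind the look-alikes: they are no part of the job. Leave any blue or brown look-alike of the stand alone.

How it is judged:
By the outcome, as a careful person would: the job done as asked, in the order asked, and still so for the second after the job is handed in, while the arm keeps its last pose, push and grip.
It also fails if it takes over 50 s, if anything falls off the work surface, if the arm or the gripper's body presses on something with over 40 N, if the wrist force passes 120 N, or if a joint passes its speed limit or range.

### The arm

A 6-joint arm with a two-finger parallel gripper is mounted at the origin on a cart in front of the work surface, level with it; the furniture and walls round the work are solid. World frame = base frame: x ahead of the robot, y to its left, z up, the work surface at z = 0. Lengths are in m, angles in degrees, forces in N, time in s.
With the tool pointing down it reaches from about 0.35 to 0.725 m from the base axis. Payload 6 kg.
Tool frame: the origin (TCP) lies midway between the tips of the shut fingers; the grasp point (between the pads) lies robot.pinch_z behind it (robot.pinch_z is the distance from the TCP to the grasp point, in m); z points along the fingers, y is the line along which they close (so a half turn about z gives the same grasp; the last joint's range is limited). The gripper opens to 85 mm and grips with 20 to 120 N. Pads are 22 mm wide; open, the fingers measure 114 mm over their backs; the gripper's body (76 mm by 85 mm) begins 54 mm behind the grasp point. The pads swing forward as they close: fully open they stand 13 mm farther back than shut.
Start: joints at [-47.63, 2.303, 4.859, 0, -92.561, -19.12], TCP at [0.237, -0.551, 0.231] pointing down, gripper open.
Joint ranges: [-146.85, 146.85], [-73.84, 115.35], [-62.03, 85.46], [-188.31, 113.3], [-161.28, -10.13], [-171.36, 171.36]. Speed limits (degrees/s): [147.25, 147.25, 172.46, 180, 180, 180].

### API

Orientations are given as [roll, pitch, yaw] about the fixed x, y, z axes, in that order (R = Rz(yaw) Ry(pitch) Rx(roll)).
In Python, from bench import robot gives the robot as it stands.
- The arm moves only by the tool apply_moves, never from a script. Its argument "increments" is a list of rows, each a list of 3 entries, a list of its own where there are three numbers: the shift along the tool's x, y, z in mm, then the turn about the tool's z in degrees, then the finger opening in mm, from 0 to 85.4. In form: [[[x, y, z], roll, grip], ...]. A call has 1 to 10 rows; each row shifts and turns the commanded pose from where the row before left it, along the tool's axes as they then stand; what a row does not reach is not made up. A row lasts 1/12 s, in which the tool goes at most 41.7 mm and 7.16 degrees, less where a joint would pass 70% of its speed; a pose out of reach is approached as far as the arm can. A call is refused whole if a number of a shift passes 41.7 or a number of a turn 7.16, either way. A call with a gripper value outside its range is refused whole. The fingers move at their own pace and stop on an object; "newtons" is the grip in N (left out, the last holds). Time passes only in rows, so rows that do not move let the fingers close. It gives the time, the measured TCP pose, the force, the opening and the grip force at its end, in the units of the state.
- robot.get_state(): the state, without advancing time (a new reading comes with each control period).
- robot.get_image(name): name is "scene" or "top"; returns (picture, depth): 400x640x3 uint8, blue, green, red; 400x640 float32, m along the optical axis (not along the pixel's ray), 0 where there is no reading.
- robot.get_calibration(name): a dict with "mtx" (3x3 intrinsics, pixels), "rvec" (rotation vector, rad) and "tvec" (3), from world to camera coordinates, as OpenCV has them. Camera axes: x right, y down, z forward; pixel columns grow to the right and rows downward; lengths in m; the calibration is good to about 2 mm. A picture is of the moment at which its call begins. get_calibration takes no time and is no camera call.
- robot.job_done(): hands the job in; it is judged then, once.
The state is a dict: "time": time; "joint_positions": joint angles; "qvel": joint speeds; "effort": joint torques, N m; "ee_pos": TCP position; "eef_rot": TCP orientation; "force": force on the tool from outside, world axes, zero at the start; "wrist_torque": the same for the moment, N m; "grip_width": finger opening in m; "gripper_force": force on a finger pad.
Only numpy, scipy, OpenCV 4.12 (cv2) and the standard library are available. Lean on these libraries where they do the work, as an engineer would, in place of code of your own. Each camera call takes 0.05 s, during which the arm holds its last target. There are 200 camera calls.

## Working session

There is one attempt and no reset: what is moved stays moved. The work goes in short steps, Python scripts to look and compute and a tool call to move; the robot and the scene stay as the last step left them, time stands still between calls to the robot, and variables do not carry over. Pictures are saved under pics/ and viewed, at most 10 in all, crops included, and the job is handed in when it is done.

Besides the shell and the picture viewer there is one more tool, called after "Request:" as name(argument=value, ...), one argument or row to a line, values as JSON. apply_moves: Moves the arm, as the interface text tells. Its arguments: {"type":"object","properties":{"increments":{"type":"array","items":{"type":"array"}},"newtons":{"type":"number"}},"required":["increments"]}

```bash
mkdir -p pics; ls
python3 - <<'E'
from bench import robot
import cv2,numpy as np
print(robot.pinch_z, robot.get_state())
for n in("scene","top"):
    im,d=robot.get_image(n); cv2.imwrite(f"pics/{n}0.png",im); np.save(f"{n}0.npy",d)
    c=robot.get_calibration(n); R=cv2.Rodrigues(np.array(c["rvec"]))[0]; print(n,(-R.T@np.array(c["tvec"]).ravel()).round(3),R[2].round(2),c["mtx"])
E
```

```text
pics
0.0187 {'time': 0.0, 'joint_positions': array([-4.76290132e+01,  2.33605532e+00,  4.80198958e+00, -2.74360399e-02,
       -9.25603563e+01, -1.91197705e+01]), 'qvel': array([ 0.06318461,  0.0587494 , -0.03677449,  0.0743441 , -0.03626516,
       -0.0418533 ]), 'effort': array([-2.98126888e-04, -3.68191695e+01,  3.47416162e+01,  6.93231717e+00,
       -5.25943600e-03, -2.25449236e-05]), 'ee_pos': array([ 0.23681172, -0.55093362,  0.23029836]), 'eef_rot': array([ 1.79901809e+02, -5.02871526e-03, -1.56747576e+02]), 'force': array([-0.44706286,  0.05148404,  0.50321066]), 'wrist_torque': array([-0.01687771, -0.01421273, -0.00650623]), 'gripper_force': 0.0, 'grip_width': 0.08548069279634181}
scene [0.004 0.666 0.951] [ 0.44 -0.57 -0.69] [[520.29289006   0.         325.36139789]
 [  0.         520.29289006 200.12097276]
 [  0.           0.           1.        ]]
top [ 0.44  -0.044  1.25 ] [ 0.07  0.01 -1.  ] [[391.3510882    0.         318.55614081]
 [  0.         391.3510882  201.15911645]
 [  0.           0.           1.        ]]
```

View pics/scene0.png

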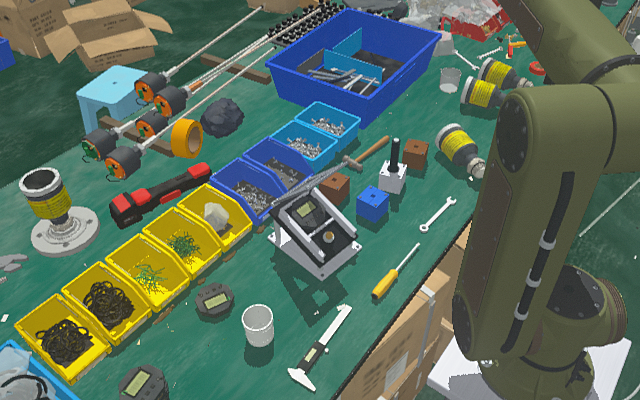

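View pics/top0.png

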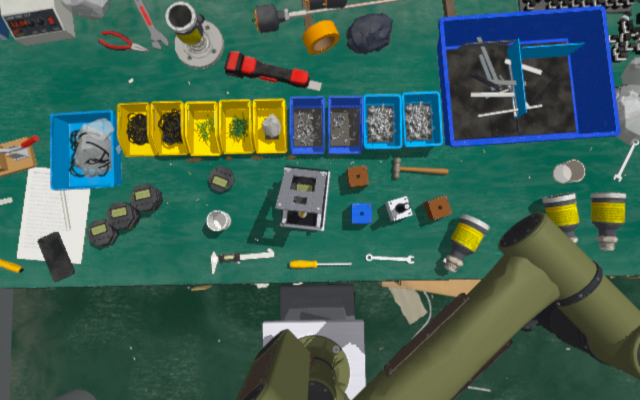

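The scene view shows the jig at (315,230) with its lid partly open, and the silver stand holding the black-handled probe at (393,175). In the top view they are at (303,198) and (400,208).

Candidates for the stand in the top view are silver with probe (400,208), blue (361,213), brown (357,176) and brown (438,208). I choose the silver one. I'll check it with a close crop and measure.

```bash
cat > h.py <<'E'
import cv2,numpy as np
from bench import robot
def cloud(n,d):
    c=robot.get_calibration(n); R=cv2.Rodrigues(np.array(c["rvec"]))[0]; K=np.array(c["mtx"])
    v,u=np.mgrid[:400,:640]
    p=np.stack([(u-K[0,2])/K[0,0]*d,(v-K[1,2])/K[1,1]*d,d],-1)-np.array(c["tvec"]).ravel()
    return p@R
def proj(n,P):
    c=robot.get_calibration(n)
    return cv2.projectPoints(np.array(P,float).reshape(-1,3),np.array(c["rvec"]),np.array(c["tvec"]),np.array(c["mtx"]),None)[0].reshape(-1,2).round(1)
E
python3 - <<'E'
from h import *
s=cv2.imread("pics/scene0.png"); t=cv2.imread("pics/top0.png")
a=cv2.resize(s[130:280,255:445],None,fx=4,fy=4,interpolation=cv2.INTER_CUBIC)
cv2.imwrite("pics/c1.png",a)
b=cv2.resize(t[155:245,265:425],None,fx=5,fy=5,interpolation=cv2.INTER_CUBIC)
cv2.imwrite("pics/c2.png",b)
S=cloud("scene",np.load("scene0.npy")); T=cloud("top",np.load("top0.npy"))
np.save("S.npy",S);np.save("T.npy",T)
for q in [(303,190),(298,217),(325,217),(330,172),(285,170),(400,208),(392,215),(361,213)]: print("top",q,T[q[1],q[0]].round(3))
for q in [(395,138),(393,180),(393,165),(328,237),(355,240),(310,210),(372,200)]: print("scene",q,S[q[1],q[0]].round(3))
for z,e in ((.056,.003),(.144,.008)):
  for n,C in(("S",S),("T",T)):
    m=(abs(C[...,2]-z)<e)&(C[...,1]>-.36)&(C[...,1]<-.2)&(C[...,0]>.3)&(C[...,0]<.55)
    if m.sum(): print(n,z,m.sum(),C[m].mean(0).round(3),C[m].min(0).round(3),C[m].max(0).round(3))
E
```

```text
top (303, 190) [0.555 0.015 0.099]
top (298, 217) [0.477 0.034 0.054]
top (325, 217) [ 0.477 -0.049  0.002]
top (330, 172) [ 0.622 -0.068 -0.002]
top (285, 170) [0.611 0.064 0.133]
top (400, 208) [ 0.495 -0.267  0.106]
top (392, 215) [ 0.477 -0.252  0.057]
top (361, 213) [ 0.487 -0.163  0.003]
scene (395, 138) [ 0.504 -0.283  0.149]
scene (393, 180) [ 0.479 -0.248  0.044]
scene (393, 165) [ 0.49  -0.26   0.082]
scene (328, 237) [0.482 0.032 0.07 ]
scene (355, 240) [ 0.463 -0.052 -0.003]
scene (310, 210) [0.551 0.009 0.098]
scene (372, 200) [ 0.476 -0.143  0.055]
S 0.056 222 [ 0.495 -0.269  0.055] [ 0.46  -0.357  0.053] [ 0.532 -0.231  0.059]
T 0.056 217 [ 0.496 -0.274  0.056] [ 0.462 -0.31   0.053] [ 0.531 -0.242  0.059]
S 0.144 60 [ 0.493 -0.268  0.146] [ 0.483 -0.283  0.136] [ 0.507 -0.259  0.152]
T 0.144 34 [ 0.497 -0.274  0.148] [ 0.487 -0.287  0.138] [ 0.507 -0.264  0.152]
```

View pics/c1.png

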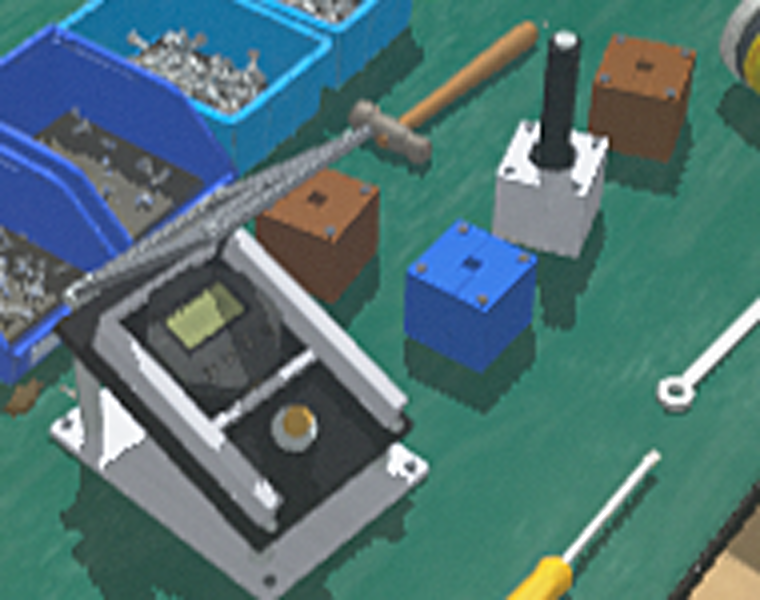

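View pics/c2.png

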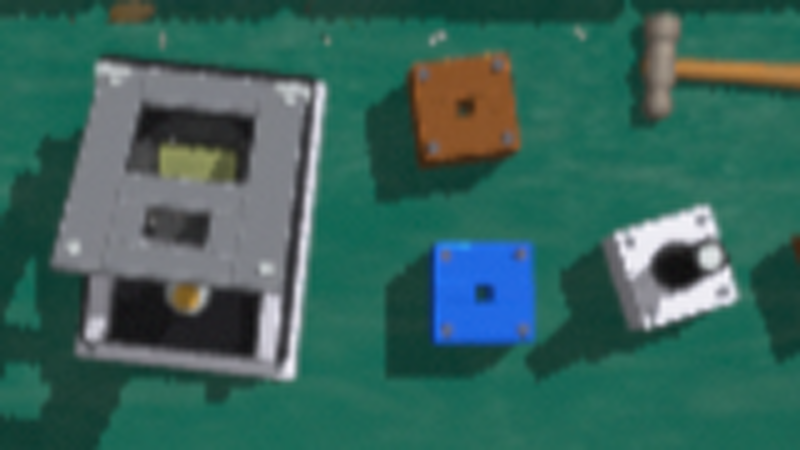

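The crops confirm the choice. The silver block in c1 at about (550,190) holds the black-handled probe, and the blue and brown blocks are empty. c2 shows the lid half open over the deck, with the stud at about (187,297).

Next I fit the jig, lid, stand and probe geometry.

Run:
```python
from h import *
S=np.load("S.npy");T=np.load("T.npy")
t=cv2.imread("pics/top0.png")
def plane(P,it=300,tol=.003,rng=np.random.default_rng(0)):
    best=None
    for _ in range(it):
        a,b,c=P[rng.choice(len(P),3,False)]; n=np.cross(b-a,c-a); l=np.linalg.norm(n)
        if l<1e-6: continue
        m=abs((P-a)@(n/l))<tol
        if best is None or m.sum()>best.sum(): best=m
    Q=P[best]; c=Q.mean(0); n=np.linalg.svd(Q-c)[2][2]; n*=np.sign(n[2]); return c,n,best
# lid from top: grey points
box=lambda C:(C[...,0]>.42)&(C[...,0]<.70)&(C[...,1]>-.09)&(C[...,1]<.13)
m=box(T)&(T[...,2]>.13); P=T[m]; c,n,i=plane(P); Q=P[i]
print("lid",len(P),len(Q),c.round(3),n.round(3),"tilt",np.degrees(np.arccos(n[2])).round(1),"yaw",np.degrees(np.arctan2(n[1],n[0])).round(1))
r=cv2.minAreaRect(Q[:,:2].astype(np.float32)*1000); print(r, cv2.boxPoints(r).round(0).tolist()); print(Q.min(0).round(3),Q.max(0).round(3))
# deck from scene
m=box(S)&(S[...,2]>.02)&(S[...,2]<.14); P=S[m]; c,n,i=plane(P); Q=P[i]
print("deck",len(P),len(Q),c.round(3),n.round(3),"tilt",np.degrees(np.arccos(n[2])).round(1),"yaw",np.degrees(np.arctan2(n[1],n[0])).round(1))
# foot plate colour in top
for nm,C in(("S",S),("T",T)):
    m=box(C)&(abs(C[...,2]-.006)<.006); print(nm,m.sum())
# stand
for nm,C in(("S",S),("T",T)):
    m=(abs(C[...,2]-.056)<.003)&(abs(C[...,0]-.496)<.045)&(abs(C[...,1]+.274)<.045)
    r=cv2.minAreaRect(C[m][:,:2].astype(np.float32)*1000); print("stand",nm,r)
    m=(C[...,2]>.066)&(abs(C[...,0]-.496)<.03)&(abs(C[...,1]+.274)<.03); Q=C[m]; print(nm,m.sum(),Q.mean(0).round(4))
    q=Q[Q[:,2]>.144]; print(" end",len(q),q.mean(0).round(4))
# stud colour
hsv=cv2.cvtColor(cv2.imread("pics/scene0.png"),cv2.COLOR_BGR2HSV)
m=np.zeros((400,640),bool); m[222:252,315:345]=True
mm=m&(hsv[...,0]>10)&(hsv[...,0]<30)&(hsv[...,1]>90); v,u=np.nonzero(mm); print("stud",mm.sum(),u.mean(),v.mean(),np.median(S[mm],0).round(4))
hsv=cv2.cvtColor(t,cv2.COLOR_BGR2HSV); m[:]=False; m[206:222,292:312]=True
mm=m&(hsv[...,0]>10)&(hsv[...,0]<30)&(hsv[...,1]>90); v,u=np.nonzero(mm); print("studT",mm.sum(),u.mean(),v.mean(),np.median(T[mm],0).round(4))
```

```text
lid 2423 1331 [0.541 0.015 0.198] [ 0.7   -0.093  0.708] tilt 45.0 yaw -7.6
((548.5343627929688, 14.481029510498047), (122.71587371826172, 125.41307830810547), 82.11028289794922) [[478.0, -38.0], [602.0, -55.0], [619.0, 67.0], [495.0, 84.0]]
[ 0.48  -0.054  0.13 ] [0.617 0.08  0.254]
deck 4211 1240 [0.509 0.033 0.062] [-0.331  0.042  0.943] tilt 19.5 yaw 172.7
S 2010
T 1720
stand S ((495.08587646484375, -270.62823486328125), (60.17535400390625, 66.8358154296875), 15.730646133422852)
S 239 [ 0.4924 -0.2666  0.1145]
 end 49 [ 0.4945 -0.2702  0.1492]
stand T ((497.2401428222656, -276.47845458984375), (60.237606048583984, 59.03496170043945), 14.409749984741211)
T 91 [ 0.4959 -0.2722  0.13  ]
 end 48 [ 0.4972 -0.2757  0.1514]
stud 42 328.9047619047619 234.64285714285714 [0.4832 0.0269 0.0724]
studT 21 301.8095238095238 214.04761904761904 [0.4855 0.0206 0.0737]
```

Request:
apply_moves(
  increments=[
    [[0, 0, -20], 7.16, 0],
    [[-20.8, 23.8, -8], 0, 0],
    [[-20.8, 23.8, -8], 0, 0],
    [[-20.8, 23.8, -8], 0, 0],
    [[-20.8, 23.8, -8], 0, 0],
    [[-20.8, 23.8, -8], 0, 0],
    [[-20.8, 23.8, -9], 0, 0],
    [[-20.8, 23.8, 0], 0, 0],
    [[-20.8, 23.8, 0], 0, 0],
    [[-20.8, 23.8, 0], 0, 0],
  ],
)

```text
time: 0.93
ee_pos: [0.3576, -0.292, 0.3002]
eef_rot: [180.0, 0.0, -163.9]
force: [1.1, 0.0, -0.5]
grip_width: -0.0001
gripper_force: 0.0
```

Request:
apply_moves(
  increments=[
    [[-20.8, 23.8, 0], 0, 0],
    [[-20.8, 23.8, 0], 0, 0],
    [[-20.8, 23.8, 0], 0, 0],
    [[-20.8, 23.8, 0], 0, 0],
    [[-20.8, 23.8, 0], 0, 0],
    [[-20.8, 23.8, 0], 0, 0],
    [[-20.8, 23.8, 0], 0, 0],
    [[-20.8, 23.8, 0], 0, 0],
    [[-20.8, 23.8, 0], 0, 0],
    [[-20.8, 23.8, 0], 0, 0],
  ],
)

```text
time: 1.77
ee_pos: [0.4915, -0.0056, 0.3]
eef_rot: [180.0, -0.0, -163.9]
force: [0.3, -0.1, -0.8]
grip_width: -0.0001
gripper_force: 0.0
```

Request:
apply_moves(
  increments=[
    [[-20.6, 22.8, 0], 0, 0],
    [[0, 0, 20], 0, 0],
    [[0, 0, 18], 0, 0],
    [[2.4, 0.7, 9], 0, 0],
    [[2.4, 0.7, 8], 0, 0],
    [[6.8, 3, 10], 0, 0],
    [[6.8, 3, 10], 0, 0],
    [[6.8, 3, 11], 0, 0],
  ],
)

```text
time: 2.43
ee_pos: [0.4775, 0.0229, 0.2151]
eef_rot: [-180.0, 0.1, -164.0]
force: [-0.4, -0.6, 1.0]
grip_width: 0.0
gripper_force: 0.5
```

Request:
apply_moves(
  increments=[
    [[6, 2.4, 12], 0, 0],
    [[6, 2.4, 13], 0, 0],
    [[6, 2.4, 13], 0, 0],
    [[2.2, 1, 13], 0, 0],
    [[2.2, 1, 13], 0, 0],
    [[2.2, 1, 14], 0, 0],
    [[1.5, 0.4, 14], 0, 0],
    [[1.5, 0.4, 14], 0, 0],
  ],
)

```text
time: 3.1
ee_pos: [0.4483, 0.026, 0.1089]
eef_rot: [-180.0, 0.1, -163.9]
force: [0.4, -1.0, 1.1]
grip_width: -0.0001
gripper_force: 0.5
```

Request:
apply_moves(
  increments=[
    [[-1, 0, 8], 0, 0],
    [[-1, 0, 8], 0, 0],
    [[-1, 0, 4], 0, 0],
    [[0, 0, 3], 0, 0],
    [[0, 0, 0], 0, 0],
  ],
)

```text
time: 3.52
ee_pos: [0.451, 0.0271, 0.0851]
eef_rot: [180.0, -0.0, -163.9]
force: [-0.8, 0.0, -0.9]
grip_width: 0.0001
gripper_force: 0.0
```

Run:
```python
from h import *
s,d=robot.get_image("scene"); print(robot.get_state()["force"],robot.get_state()["time"])
cv2.imwrite("pics/c3.png",cv2.resize(s[130:280,245:435],None,fx=4,fy=4,interpolation=cv2.INTER_CUBIC))
```

```text
[-0.8844938  -0.53446079  0.44657779] 3.5667
```

View pics/c3.png

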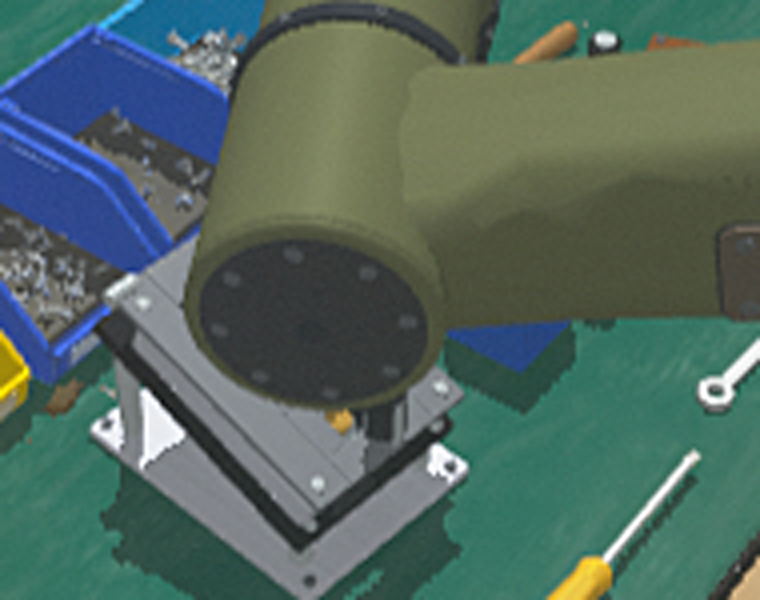

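The crop shows the lid nearly shut, with the fingertips on the front bar at about (385,430). I'll keep pressing until the force rises at the stop.

Request:
apply_moves(
  increments=[
    [[0, 0, 2], 0, 0],
    [[0, 0, 2], 0, 0],
    [[0, 0, 0], 0, 0],
  ],
)

```text
time: 3.82
ee_pos: [0.451, 0.0273, 0.0812]
eef_rot: [180.0, 0.0, -163.9]
force: [0.8, -0.0, 0.8]
grip_width: -0.0003
gripper_force: 0.3
```

Request:
apply_moves(
  increments=[
    [[0, 0, 1.5], 0, 0],
    [[0, 0, 1.5], 0, 0],
    [[0, 0, 0], 0, 0],
  ],
)

```text
time: 4.07
ee_pos: [0.4508, 0.0272, 0.078]
eef_rot: [180.0, -0.0, -163.9]
force: [-0.3, 0.2, 1.1]
grip_width: -0.0001
gripper_force: 0.3
```

Request:
apply_moves(
  increments=[
    [[0, 0, 1.5], 0, 0],
    [[0, 0, 1.5], 0, 0],
    [[0, 0, 0], 0, 0],
  ],
)

```text
time: 4.32
ee_pos: [0.4514, 0.0271, 0.077]
eef_rot: [-180.0, 0.1, -163.9]
force: [-5.4, 0.8, 9.2]
grip_width: 0.0001
gripper_force: 5.3
```

Run:
```python
from h import *
s,d=robot.get_image("scene"); S=cloud("scene",d); f=[]
for k in range(4):
    f.append(robot.get_state()["force"]); robot.get_image("top")
print(np.mean(f,0).round(2))
# lid corner bolts/surface normal: lid visible points near left side
m=(S[...,0]>.43)&(S[...,0]<.66)&(S[...,1]>.03)&(S[...,1]<.11)&(S[...,2]>.05)&(S[...,2]<.16); P=S[m]
rng=np.random.default_rng(0);best=None
for _ in range(400):
    a,b,c=P[rng.choice(len(P),3,False)];n=np.cross(b-a,c-a);l=np.linalg.norm(n)
    if l<1e-6: continue
    i=abs((P-a)@n/l)<.002
    if best is None or i.sum()>best.sum():best=i
Q=P[best];c=Q.mean(0);n=np.linalg.svd(Q-c)[2][2];n*=np.sign(n[2]);print(best.sum(),c.round(4),n.round(3),np.degrees(np.arccos(n[2])).round(2),np.degrees(np.arctan2(n[1],n[0])))
print("plane z at lip .451,.028:",c[2]-((.451-c[0])*n[0]+(.028-c[1])*n[1])/n[2])
```

```text
[-4.54  0.46  9.45]
576 [0.5196 0.063  0.0967] [-0.336  0.1    0.937] 20.53 163.38884328928063
plane z at lip .451,.028: 0.07580616482274097
```

Request:
apply_moves(
  increments=[
    [[0, 0, -20], 0, 0],
    [[0, 0, -37], 0, 0],
    [[0, 0, -37], 0, 0],
    [[0, 0, -37], 0, 0],
    [[3.9, -30.2, -37], 0, 60],
    [[3.9, -30.2, -38], 0, 60],
    [[3.9, -30.2, 0], 0, 60],
    [[3.9, -30.2, 0], 0, 60],
    [[3.9, -30.2, 0], 0, 60],
    [[3.9, -30.2, 0], 0, 60],
  ],
)

```text
time: 5.4
ee_pos: [0.4774, -0.1465, 0.2708]
eef_rot: [180.0, 0.0, -163.9]
force: [-0.0, 0.4, -0.7]
grip_width: 0.06
gripper_force: 0.0
```

Request:
apply_moves(
  increments=[
    [[3.9, -30.2, 0], 0, 60],
    [[3.9, -30.2, 0], 0, 60],
    [[3.9, -30.2, 0], 0, 60],
    [[3.9, -30.2, 0], 0, 60],
    [[0, 0, 0], 0, 60],
  ],
)

```text
time: 5.82
ee_pos: [0.4956, -0.2693, 0.2691]
eef_rot: [179.9, -0.2, -164.1]
force: [-0.0, 0.7, -0.6]
grip_width: 0.0597
gripper_force: 0.0
```

Run:
```python
from h import *
s,d=robot.get_image("scene"); t,dt=robot.get_image("top"); np.save("scene1.npy",d);np.save("top1.npy",dt)
cv2.imwrite("pics/s1.png",s);cv2.imwrite("pics/t1.png",t)
a=cv2.resize(s[165:290,255:375],None,fx=4.6,fy=4.6,interpolation=cv2.INTER_CUBIC)
b=cv2.resize(t[160:240,260:340],(575,575),interpolation=cv2.INTER_CUBIC)[:, 100:340]
print(a.shape); cv2.imwrite("pics/c4.png",np.hstack([a,b]))
# stand silver mask in first pictures
for n in("scene","top"):
    im=cv2.imread(f"pics/{n}0.png"); C=np.load("S.npy" if n=="scene" else "T.npy")
    h=cv2.cvtColor(im,cv2.COLOR_BGR2HSV)
    m=(abs(C[...,2]-.056)<.004)&(abs(C[...,0]-.496)<.045)&(abs(C[...,1]+.274)<.045)&(h[...,1]<50)&(h[...,2]>110)
    r=cv2.minAreaRect(C[m][:,:2].astype(np.float32)*1000); print(n,m.sum(),np.round(r[0],1),np.round(r[1],1),r[2])
```

```text
(575, 552, 3)
scene 234 [ 495.  -270.6] [60.3 66.8] 15.730644226074219
top 245 [ 497.1 -276.6] [59.6 59.4] 15.621353149414062
```

View pics/c4.png

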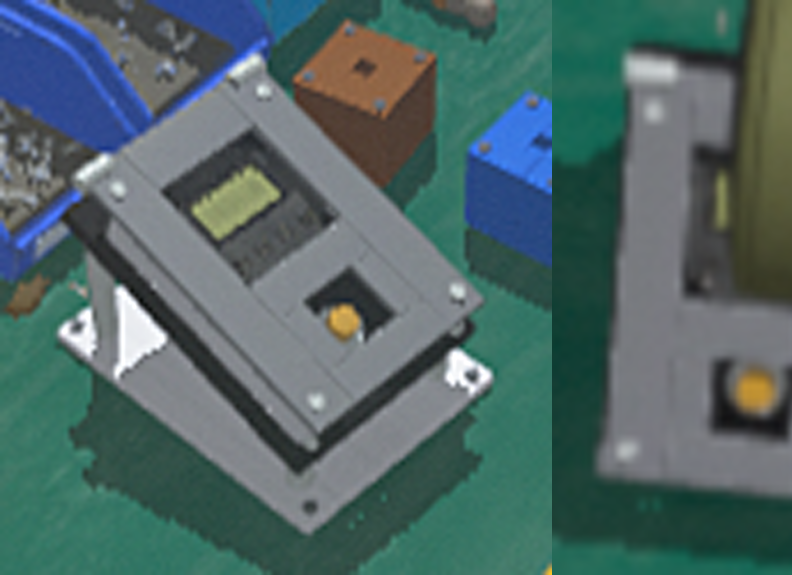

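The lid is fully shut. In the crop the stud is at about (343,322), which is scene pixel (329,234.6), and in the top view it is at (301.8,214). Next I locate it against the lid plane.

```bash
cat >> h.py <<'E'
def ray(n,u,v):
    c=robot.get_calibration(n); R=cv2.Rodrigues(np.array(c["rvec"]))[0]; K=np.array(c["mtx"])
    return -R.T@np.array(c["tvec"]).ravel(), R.T@np.linalg.inv(K)@[u,v,1]
def hit(n,u,v,c,nn):
    o,d=ray(n,u,v); return o+d*((c-o)@nn)/(d@nn)
E
python3 - <<'E'
from h import *
res={}
for n in("scene","top"):
    C=cloud(n,np.load(n+"1.npy")); im=cv2.imread("pics/%s1.png"%n[0]); h=cv2.cvtColor(im,cv2.COLOR_BGR2HSV)
    m=(C[...,0]>.43)&(C[...,0]<.62)&(C[...,1]>-.06)&(C[...,1]<.11)&(C[...,2]>.05)&(C[...,2]<.16)&(h[...,1]<45)&(h[...,2]>90)
    if n=="top": m[:, 320:]=False
    P=C[m];rng=np.random.default_rng(0);best=None
    for _ in range(500):
        a,b,c=P[rng.choice(len(P),3,False)];nn=np.cross(b-a,c-a);l=np.linalg.norm(nn)
        if l<1e-6: continue
        i=abs((P-a)@nn/l)<.002
        if best is None or i.sum()>best.sum():best=i
    Q=P[best];c=Q.mean(0);nn=np.linalg.svd(Q-c)[2][2];nn*=np.sign(nn[2])
    r=cv2.minAreaRect(Q[:,:2].astype(np.float32)*1000)
    print(n,len(P),best.sum(),c.round(4),nn.round(3),np.degrees(np.arccos(nn[2])).round(2),np.degrees(np.arctan2(nn[1],nn[0])).round(1),"rect",np.round(r[0],1),np.round(r[1],1),round(r[2],1)); res[n]=(c,nn)
    hm=(h[...,0]>10)&(h[...,0]<30)&(h[...,1]>90); z=np.zeros_like(hm); z[226:246,318:342]=1 if n=="scene" else 0
    if n=="top": z[206:222,292:312]=1
    v,u=np.nonzero(hm&z); print(" stud px",len(u),u.mean(),v.mean(),np.ptp(u),np.ptp(v),np.median(C[hm&z],0).round(4))
    y=np.radians(-7.5); n0=np.array([-np.sin(.35)*np.cos(y),-np.sin(.35)*np.sin(y),np.cos(.35)])
    print(" stud",hit(n,u.mean(),v.mean(),c-.012*n0,n0).round(4)," lid z at (.451,.028)",(c[2]-((.451-c[0])*n0[0]+(.028-c[1])*n0[1])/n0[2]).round(4))
    res[n]=(u.mean(),v.mean())
(o1,d1),(o2,d2)=ray("scene",*res["scene"]),ray("top",*res["top"])
s=np.linalg.lstsq(np.stack([d1,-d2],1),o2-o1,rcond=None)[0]; a,b=o1+s[0]*d1,o2+s[1]*d2; print("tri",a.round(4),b.round(4))
print(proj("scene",[.497,-.2765,.152]),proj("top",[.497,-.2765,.152]))
# probe end cap bright centroid
for n,(u0,v0,w) in (("scene",(396,138,6)),("top",(407,207,6))):
    g=cv2.imread(f"pics/{n}0.png").min(2).astype(float)[v0-w:v0+w,u0-w:u0+w]; print(n); print(g.astype(int))
E
```

```text
scene 2941 1684 [0.5181 0.0226 0.0983] [-0.336  0.04   0.941] 19.78 173.3 rect [524.6  19.8] [122.7 164.9] 82.7
 stud px 41 329.2682926829268 234.26829268292684 6 7 [0.4838 0.0248 0.0709]
 stud [0.4834 0.0254 0.0728]  lid z at (.451,.028) 0.0738
top 911 561 [0.5164 0.0494 0.0968] [-0.342  0.045  0.939] 20.17 172.5 rect [529.7  36.7] [ 79.1 168. ] 83.6
 stud px 27 301.5925925925926 213.8148148148148 5 5 [0.4855 0.021  0.0727]
 stud [0.4861 0.0218 0.0743]  lid z at (.451,.028) 0.0741
tri [0.4859 0.0219 0.0681] [0.4863 0.0222 0.0682]
[[396.2 139.2]] [[406.4 206.5]]
scene
[[ 47  51  59  54  51  51  51  45  48  45  43  45]
 [ 49  50  56  54  50  46  48  46  45  41  44  48]
 [ 57  51  48  46  47  49  50  43  48  44  47  48]
 [ 64 107  47  51  49  45  45  39  48  46  48  49]
 [ 64 136  45  48  44  42  38  38  43  45  48  54]
 [ 41  44  45  40  46  91  85  54  33  45  51  56]
 [ 47  47  50  87 169 186 184 162 118  42  55  56]
 [ 47  47  55 113 251 239 238 239 209  56  47  48]
 [ 53  56  39  83 205 220 222 221 205  68  39  45]
 [ 59  62  46  59 107 145 166 153  98  41  44  47]
 [ 65  58  50  62  49  85  81  57  50  53  44  49]
 [ 64  58  38  45  44  37  37  43  58  48  51  51]]
top
[[236 236 236 234 231 219 219 144  66  38  36  40]
 [218 224 224 215 200 147 159 129  58  35  35  39]
 [136 162 164 129 102 107 125 111  53  38  38  43]
 [ 58  65  69  74 133 165 183 159  78  49  47  48]
 [ 35  27  47  90 190 209 215 204 117  57  51  52]
 [ 23  24  39  97 200 214 217 208 131  61  47  49]
 [ 16  16  27  79 183 207 210 189 111  74  52  45]
 [ 16  14  20  47 118 169 179 148 122 162  81  37]
 [ 17  19  18  29  61  89 122 164 193 229 115  38]
 [ 16  17  27  51 104 158 190 228 233 231 132  51]
 [ 27  43  72 128 185 228 233 234 225 224 171  76]
 [ 79 107 161 208 231 236 234 217 176 188 203 103]]
```

Request:
apply_moves(
  increments=[
    [[0, -7.3, 25], 0, 60],
    [[0, 0, 30], 0, 60],
    [[0, 0, 30], 0, 60],
    [[0, 0, 30], 0, 60],
    [[0, 0, 30], 0, 60],
    [[0, 0, 20], 0, 60],
    [[0, 0, 10], 0, 60],
    [[0, 0, 0], 0, 40],
    [[0, 0, 0], 0, 30],
    [[0, 0, 0], 0, 26],
  ],
  newtons=20,
)

```text
time: 6.75
ee_pos: [0.499, -0.2727, 0.0983]
eef_rot: [-179.9, 0.1, -163.9]
force: [-0.0, 0.7, 0.2]
grip_width: 0.0263
gripper_force: 0.0
```

Request:
apply_moves(
  increments=[
    [[0, 0, 0], 0, 22],
    [[0, 0, 0], 0, 15],
    [[0, 0, 0], 0, 15],
    [[0, 0, 0], 0, 15],
    [[0, 0, 0], 0, 15],
  ],
)

```text
time: 7.17
ee_pos: [0.4989, -0.2728, 0.098]
eef_rot: [-179.9, 0.1, -163.9]
force: [-1.4, 2.1, 5.9]
grip_width: 0.0196
gripper_force: 22.8
```

Request:
apply_moves(
  increments=[
    [[0, -1, -10], 0, 15],
    [[0, 0, -15], 0, 15],
    [[0, 0, -12], 0, 15],
    [[0, 0, -6], 0, 15],
    [[0, 0, 0], 0, 15],
  ],
)

```text
time: 7.58
ee_pos: [0.4988, -0.2739, 0.1412]
eef_rot: [-179.9, 0.1, -163.9]
force: [0.3, 0.0, -0.2]
grip_width: 0.0198
gripper_force: 21.8
```

Request:
apply_moves(
  increments=[
    [[5, 0, 0], 0, 15],
    [[5, 0, 0], 0, 15],
    [[5, 0, 0.3], 0, 15],
    [[5, 0, 0.7], 0, 15],
    [[5, 0, 1], 0, 15],
    [[0, 0, 0], 0, 15],
  ],
)

```text
time: 8.08
ee_pos: [0.4731, -0.2807, 0.1367]
eef_rot: [180.0, -0.0, -163.9]
force: [1.0, 0.3, 0.6]
grip_width: 0.0197
gripper_force: 21.6
```

Run:
```python
from h import *
s,d=robot.get_image("scene"); st=robot.get_state(); print(st["ee_pos"],st["force"],st["grip_width"])
cv2.imwrite("pics/s2.png",s)
g=st["ee_pos"]+[0,0,.0187]; u,v=proj("scene",g)[0].astype(int); print(u,v)
cv2.imwrite("pics/c5.png",cv2.resize(s[v-60:v+80,u-80:u+80],None,fx=4,fy=4,interpolation=cv2.INTER_CUBIC))
```

```text
[ 0.47330885 -0.28061853  0.13671158] [ 0.81160532 -0.26727197  0.47338433] 0.01960060565443043
405 140
```

View pics/c5.png

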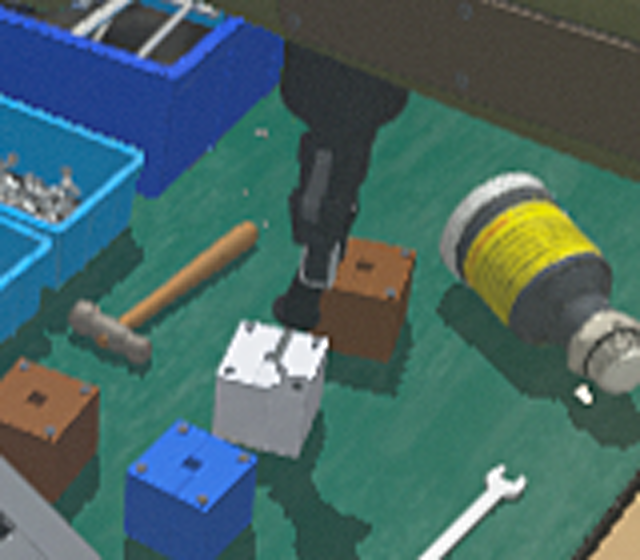

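The picture shows the probe handle tilting in the grip, guard at about (300,305) and tip still in the stand hole at (275,355). I'll finish the tilt.

Request:
apply_moves(
  increments=[
    [[4, 0, 0], 0, 15],
    [[4, 0, 0], 0, 15],
    [[3.5, 0, 0], 0, 15],
    [[0, 0, 0], 0, 15],
  ],
)

```text
time: 8.47
ee_pos: [0.4625, -0.2837, 0.1369]
eef_rot: [180.0, -0.0, -163.9]
force: [1.5, 0.9, -0.4]
grip_width: 0.0198
gripper_force: 21.4
```

Run:
```python
from h import *
s,d=robot.get_image("scene"); st=robot.get_state(); print(st["ee_pos"],st["force"])
```

```text
[ 0.46264495 -0.2837073   0.13698197] [ 1.33883201  0.01495405 -0.61726463]
```

Request:
apply_moves(
  increments=[
    [[0, 0, 0], 0, 15],
    [[3.4, 0, -9.4], 0, 15],
    [[6.8, 0, -18.8], 0, 15],
    [[10.2, 0, -28], 0, 15],
    [[0, 0, -24], 7, 15],
    [[0, 0, -23], 7, 15],
    [[0, 10, 0], 7, 15],
    [[0, 10, 0], 2.3, 15],
    [[4.5, 25, 0], 0, 15],
    [[4.5, 27, 0], 0, 15],
  ],
  newtons=40,
)

```text
time: 9.35
ee_pos: [0.4406, -0.2168, 0.2405]
eef_rot: [-180.0, -0.1, 172.6]
force: [0.4, -0.3, -1.3]
grip_width: 0.0193
gripper_force: 44.4
```

Run:
```python
from h import *
st=robot.get_state(); p=st["ee_pos"]; y=np.radians(st["eef_rot"][2]); print(p,st["eef_rot"])
d=(np.array([.433,.030,.206])-p)*1000; print(d@[np.cos(y),np.sin(y),0],d@[np.sin(y),-np.cos(y),0],-d[2])
```

```text
[ 0.44064184 -0.21676041  0.24048043] [-1.79960740e+02 -1.02984646e-01  1.72648972e+02]
39.151520998342114 243.7544994510699 34.48042859271025
```

Request:
apply_moves(
  increments=[
    [[4.7, 29, 0], 0, 15],
    [[4.7, 30, 0], 0, 15],
    [[4.7, 30, 0], 0, 15],
    [[4.7, 30, 0], 0, 15],
    [[4.7, 30, 0], 0, 15],
    [[4.7, 30, 0], 0, 15],
    [[4.7, 30, 0], 0, 15],
    [[4.7, 20, 10], 0, 15],
    [[0, 8, 15], 0, 15],
    [[0, 0, 9], 0, 15],
  ],
)

```text
time: 10.18
ee_pos: [0.4334, 0.0244, 0.2055]
eef_rot: [-180.0, -0.1, 172.9]
force: [0.7, -0.0, -1.3]
grip_width: 0.0195
gripper_force: 44.4
```

Request:
apply_moves(
  increments=[
    [[0, 0, 0], 0, 15],
  ],
)

```text
time: 10.27
ee_pos: [0.433, 0.0229, 0.2044]
eef_rot: [-179.9, -0.2, 172.9]
force: [0.2, -0.1, -0.6]
grip_width: 0.0196
gripper_force: 44.4
```

Run:
```python
from h import *
s,d=robot.get_image("scene"); t,dt=robot.get_image("top"); st=robot.get_state(); print(st["ee_pos"],st["eef_rot"],st["force"])
cv2.imwrite("pics/s3.png",s);cv2.imwrite("pics/t3.png",t);np.save("scene3.npy",d);np.save("top3.npy",dt)
p=st["ee_pos"]; y=np.radians(st["eef_rot"][2]); tx=np.array([np.cos(y),np.sin(y),0]); g=p+[0,0,.0187]
th=np.radians(20); up=np.sin(th)*tx+[0,0,np.cos(th)]; pe=np.cos(th)*tx-[0,0,np.sin(th)]
tip=g+.0029*pe-.1107*up; print("pred tip",tip,proj("scene",tip),proj("top",tip),"guard",proj("scene",tip+.053*up), "end",proj("scene",tip+.148*up),proj("scene",g))
u,v=proj("scene",tip+.05*up)[0].astype(int)
cv2.imwrite("pics/c6.png",cv2.resize(s[v-60:v+60,u-80:u+80],None,fx=5,fy=5,interpolation=cv2.INTER_CUBIC)); print(u-80,v-60)
```

```text
[0.43391999 0.02223618 0.20674293] [-1.79942385e+02 -4.94268794e-03  1.72748579e+02] [-0.09250297  0.09408845 -0.97236184]
pred tip [0.46877548 0.01780113 0.1204271 ] [[336.5 220.6]] [[302.2 219.2]] guard [[342.9 208.6]] end [[355.6 184.6]] [[349.4 193.5]]
262 149
```

View pics/c6.png

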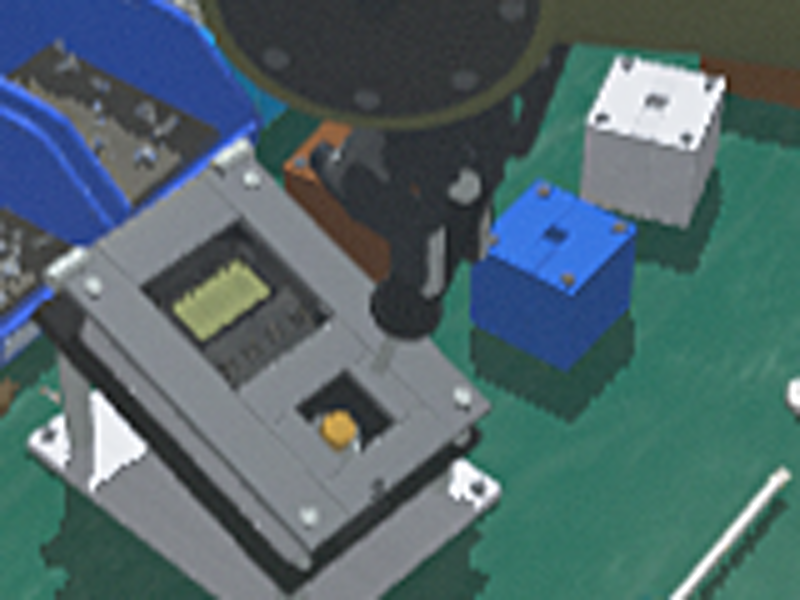

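The crop shows the lid shut and the probe held tilted, tip at about (382,370), guard at (405,305) and stud at (338,428). I'll fit the probe's pose from the foreground depth below the fingertips.

```bash
cat > fit.py <<'E'
from h import *
from scipy.optimize import least_squares
def fit(d,im,p,yaw,bg=np.load("scene1.npy"),verbose=1):
    y=np.radians(yaw); tx=np.array([np.cos(y),np.sin(y),0]); ty=np.array([np.sin(y),-np.cos(y),0]); g=p+[0,0,.0187]
    C=cloud("scene",d); ok=(d>0)&(bg>0)&(d<bg-.006)&(C[...,2]<p[2]-.008)&(np.linalg.norm(C-(g+.03*-tx-[0,0,.07]),axis=-1)<.09)
    ok&=cv2.erode(np.uint8(d>0),np.ones((3,3)))>0
    P=C[ok]; v,u=np.nonzero(ok); 
    def frame(q):
        th,ps=q[0],q[1]; up=np.sin(th)*np.cos(ps)*tx+np.sin(ps)*ty+np.cos(th)*np.cos(ps)*np.array([0,0,1]); pe=np.cos(th)*tx-np.sin(th)*np.array([0,0,1]); return up,pe,np.cross(up,pe)
    def sdf(q):
        up,pe,pt=frame(q); tip=g+q[2]*pe+q[3]*pt-q[4]*up; r=P-tip; z=r@up;x=r@pe;w=r@pt;rr=np.hypot(x,w)
        def cap(a,b,rad):
            dx=np.stack([rr-rad,np.maximum(a-z,z-b)]);return np.minimum(dx.max(0),0)+np.linalg.norm(np.maximum(dx,0),axis=0)
        db=np.stack([abs(x)-.01,abs(w)-.01,np.maximum(.056-z,z-.144)]);box=np.minimum(db.max(0),0)+np.linalg.norm(np.maximum(db,0),axis=0)
        return np.minimum(np.minimum(cap(0,.05,.0035),cap(.05,.056,.016)),box)
    q0=[.35,0,.0029,0,.1107]; pr=np.array([.06,.01,.003,.001,.003])
    f=lambda q:np.r_[sdf(q)/.0015/3,(q-np.array(q0))/pr]
    s=least_squares(f,q0,loss="soft_l1",x_scale=pr); q=s.x; up,pe,pt=frame(q); tip=g+q[2]*pe+q[3]*pt-q[4]*up
    cov=np.sqrt(np.diag(np.linalg.inv(s.jac.T@s.jac)))
    if verbose: print("n",len(P),"theta",np.degrees(q[0]).round(2),"+-",np.degrees(cov[0]).round(2),"psi",np.degrees(q[1]).round(2),"a,b,h",(q[2:]*1e3).round(1),"rms",(np.sqrt(np.median(sdf(q)**2))*1e3).round(2)); print("tip",tip.round(4),"px",proj("scene",tip),"guard px",proj("scene",tip+.053*up),"up",up.round(3))
    return q,tip,up,ok
E
python3 - <<'E'
from fit import *
p=np.array([.4335,.0222,.2065]); q,tip,up,ok=fit(np.load("scene3.npy"),None,p,172.75)
v,u=np.nonzero(ok); print(u.min(),u.max(),v.min(),v.max())
for r in range(v.min(),v.max()+1): print(r,u[v==r].min() if (v==r).any() else None,u[v==r].max() if (v==r).any() else None,end="; ")
E
```

```text
n 195 theta 20.65 +- 1.43 psi 0.42 a,b,h [  4.8  -1.7 143.2] rms 1.69
tip [0.4792 0.017  0.0895] px [[332.9 227.9]] guard px [[339.  216.8]] up [-0.349  0.052  0.936]
308 352 204 247
204 340 352; 205 338 352; 206 337 351; 207 337 351; 208 331 350; 209 332 349; 210 336 350; 211 336 350; 212 337 350; 213 321 349; 214 338 349; 215 332 348; 216 339 344; 217 324 341; 218 338 340; 219 329 340; 220 327 347; 221 322 347; 222 329 339; 223 327 352; 224 None None; 225 312 340; 226 324 324; 227 340 340; 228 316 335; 229 None None; 230 339 352; 231 308 313; 232 None None; 233 340 351; 234 309 342; 235 None None; 236 339 339; 237 None None; 238 328 349; 239 None None; 240 348 348; 241 315 342; 242 335 335; 243 None None; 244 None None; 245 None None; 246 None None; 247 330 330;
```

```bash
python3 - <<'E'
s=open("fit.py").read()
s=s.replace("    P=C[ok]; v,u","    ok&=d<bg-.012; n_,lab,stt,_=cv2.connectedComponentsWithStats(np.uint8(ok),connectivity=8); ok=lab==1+np.argmax(stt[1:,4])\n    P=C[ok]; v,u")
open("fit.py","w").write(s)
E
python3 - <<'E'
from fit import *
p=np.array([.4335,.0222,.2065]); q,tip,up,ok=fit(np.load("scene3.npy"),None,p,172.75)
v,u=np.nonzero(ok)
for r in range(v.min(),v.max()+1): print(r,u[v==r].min() if (v==r).any() else None,u[v==r].max() if (v==r).any() else None,end="; ")
im=cv2.imread("pics/s3.png"); print(); print(im[214:228,331:348].max(2));
E
```

```text
n 153 theta 18.64 +- 1.31 psi -0.1 a,b,h [  3.1  -0.9 112.4] rms 0.6
tip [0.4664 0.0191 0.1177] px [[337.  222.3]] guard px [[343.  209.9]] up [-0.317  0.039  0.948]
204 340 352; 205 338 352; 206 337 351; 207 337 351; 208 336 350; 209 336 349; 210 336 350; 211 336 350; 212 337 350; 213 337 349; 214 338 349; 215 339 348; 216 339 344; 217 338 341; 218 338 340; 219 338 340; 220 337 340; 221 337 339; 222 336 339; 223 336 338; 
[[135 141 143 144 145 147 111  59  41  47  50  48  44  50  50  51  48]
 [141 133 132 146 142 144 151 113  66  46  41  44  49  46  42  44  57]
 [140 140 128 137 146 144 148 147 106  88  76  61  61  54  64  87 113]
 [141 143 139 125 141 144 145 130 120 125 119 118 113 112 116 137 149]
 [141 141 141 137 123 140 141 116 119 121 136 145 147 145 144 143 146]
 [142 139 142 135 137 130 133 119 120 122 142 141 141 141 141 142 141]
 [139 139 137 130 140 142 117 121 117 130 142 142 140 139 137 138 139]
 [141 140 128 145 144 131 120 118 114 141 142 139 139 139 141 142 140]
 [126 143 147 142 142 121 118 116 120 139 145 143 142 141 139 139 138]
 [ 81 125 145 145 143 133 125 121 136 132 139 144 143 140 141 140 139]
 [ 57  88 128 148 144 143 140 134 142 139 128 142 145 140 140 141 141]
 [ 43  60  91 135 148 145 143 142 139 138 138 131 138 142 140 140 140]
 [ 47  48  58  92 131 149 144 140 140 140 137 140 130 138 141 140 139]
 [ 53  48  46  59  91 132 146 142 139 140 138 141 141 132 135 142 142]]
```

Request:
apply_moves(
  increments=[
    [[-4, 3, 9], 0, 15],
    [[-4, 3, 9], 0, 15],
    [[-3, 1.5, 9], 0, 15],
    [[-1.6, 0, 6.7], 0, 15],
    [[0, 0, 0], 0, 15],
    [[0, 0, 0], 0, 15],
  ],
)

```text
time: 10.87
ee_pos: [0.4473, 0.0287, 0.1718]
eef_rot: [-179.9, -0.1, 172.8]
force: [-0.1, 0.5, -0.5]
grip_width: 0.0197
gripper_force: 44.4
```

Run:
```python
from fit import *
pp=[];dd=[];ff=[]
for k in range(6):
    s,d=robot.get_image("scene"); st=robot.get_state(); pp.append(st["ee_pos"]); ff.append(st["force"]); dd.append(d)
print(np.mean(pp,0).round(4),np.std(pp,0).round(4),np.mean(ff,0).round(2),np.std(ff,0).round(2),st["eef_rot"],st["time"])
fit(np.median(dd,0),None,np.mean(pp,0),172.75)
for d in dd[:2]: fit(d,None,np.mean(pp,0),172.75)
cv2.imwrite("pics/s4.png",s); np.save("scene4.npy",np.median(dd,0))
cv2.imwrite("pics/c7.png",cv2.resize(s[185:265,280:380],None,fx=7.4,fy=7.4,interpolation=cv2.INTER_CUBIC))
```

```text
[0.4476 0.029  0.1729] [0.0001 0.0001 0.0002] [-0.17  0.1  -1.35] [0.7  0.44 0.65] [1.79971532e+02 3.68016641e-02 1.72793887e+02] 11.1667
n 150 theta 19.17 +- 1.45 psi 0.0 a,b,h [ 2.400e+00 -1.000e-01  1.114e+02] rms 0.33
tip [0.4817 0.0248 0.0856] px [[330.  230.7]] guard px [[335.7 219.1]] up [-0.326  0.041  0.945]
n 149 theta 18.94 +- 1.36 psi 0.05 a,b,h [  2.7   0.  111. ] rms 0.69
tip [0.4808 0.0247 0.0858] px [[330.3 230.7]] guard px [[336.  219.1]] up [-0.322  0.042  0.946]
n 148 theta 18.84 +- 1.44 psi 0.02 a,b,h [ 2.200e+00 -1.000e-01  1.117e+02] rms 0.71
tip [0.4814 0.0248 0.0851] px [[330.1 230.8]] guard px [[335.7 219.2]] up [-0.32   0.041  0.946]
```

View pics/c7.png

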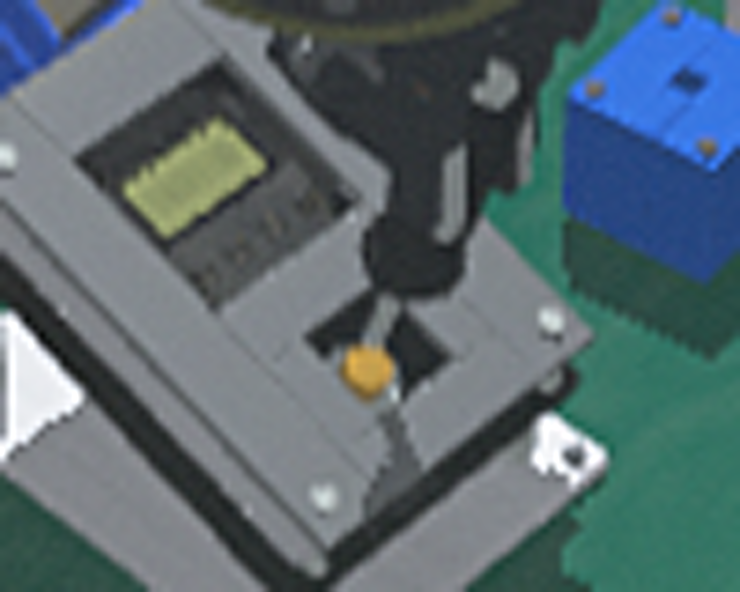

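The crop shows the tip at about (375,335) in the window, just above the stud at (368,368), with the fitted tilt at 19.2°. I'll advance along the stud's axis and watch the force.

Request:
apply_moves(
  increments=[
    [[-1.4, 0, 3.8], 0, 15],
    [[-1.4, 0, 3.8], 0, 15],
    [[0, 0, 0], 0, 15],
  ],
)

```text
time: 11.42
ee_pos: [0.45, 0.0287, 0.1637]
eef_rot: [-180.0, -0.1, 172.8]
force: [-0.5, 0.0, 0.0]
grip_width: 0.0198
gripper_force: 44.4
```

```bash
cat > f.py <<'E'
from h import *
n=np.array([-.340,.043,.940]); P=[];F=[]
for k in range(12):
    robot.get_image("top"); st=robot.get_state(); P.append(st["ee_pos"]); F.append(st["force"])
P=np.mean(P,0);F=np.array(F); print(st["time"],P.round(4),"adv mm",((np.array([.4476,.029,.1729])-P)@n*1e3).round(2),"F",F.mean(0).round(2),"along n",(F@n).mean().round(2),"+-",((F@n).std()/12**.5).round(2),st["grip_width"])
E
python3 f.py
```

```text
12.0167 [0.4503 0.0287 0.1648] adv mm 8.49 F [ 0.05 -0.22 -0.8 ] along n -0.78 +- 0.15 0.01941873898313098
```

Request:
apply_moves(
  increments=[
    [[-0.7, 0, 1.9], 0, 15],
    [[-0.7, 0, 1.9], 0, 15],
    [[0, 0, 0], 0, 15],
  ],
)

```text
time: 12.27
ee_pos: [0.4516, 0.0285, 0.1605]
eef_rot: [-180.0, -0.0, 172.8]
force: [1.2, -0.5, -0.3]
grip_width: 0.0191
gripper_force: 44.5
```

```bash
python3 f.py
```

```text
12.8667 [0.4517 0.0285 0.1611] adv mm 12.54 F [ 0.01  0.12 -0.93] along n -0.87 +- 0.12 0.019524563709126683
```

Request:
apply_moves(
  increments=[
    [[-0.35, 0, 0.95], 0, 15],
    [[-0.35, 0, 0.95], 0, 15],
    [[0, 0, 0], 0, 15],
  ],
)

```text
time: 13.12
ee_pos: [0.4524, 0.0285, 0.1592]
eef_rot: [180.0, 0.0, 172.8]
force: [-0.5, -0.1, 0.2]
grip_width: 0.0192
gripper_force: 44.5
```

```bash
python3 f.py
```

```text
13.7167 [0.4524 0.0285 0.1593] adv mm 14.47 F [-0.04  0.05  0.48] along n 0.46 +- 0.14 0.019246017179577163
```

Request:
apply_moves(
  increments=[
    [[-0.35, 0, 1], 0, 15],
    [[-0.35, 0, 1], 0, 15],
    [[0, 0, 0], 0, 15],
  ],
)

```text
time: 13.97
ee_pos: [0.4531, 0.0284, 0.1572]
eef_rot: [180.0, 0.0, 172.8]
force: [-0.5, 0.5, 2.1]
grip_width: 0.0192
gripper_force: 44.7
```

```bash
python3 f.py
python3 - <<'E'
from fit import *
dd=[]
for k in range(6):
    s,d=robot.get_image("scene"); dd.append(d)
cv2.imwrite("pics/s5.png",s); st=robot.get_state()
fit(np.median(dd,0),None,st["ee_pos"],172.75)
cv2.imwrite("pics/c8.png",cv2.resize(s[195:255,290:365],None,fx=9,fy=9,interpolation=cv2.INTER_CUBIC))
E
```

```text
14.5667 [0.4531 0.0284 0.1573] adv mm 16.58 F [-0.61  0.06  1.96] along n 2.06 +- 0.11 0.01963750740080379
n 141 theta 19.2 +- 1.63 psi -0.07 a,b,h [  2.3  -0.3 111.6] rms 0.33
tip [0.4874 0.0244 0.0698] px [[328.1 234.1]] guard px [[333.7 222.8]] up [-0.326  0.04   0.944]
```

View pics/c8.png

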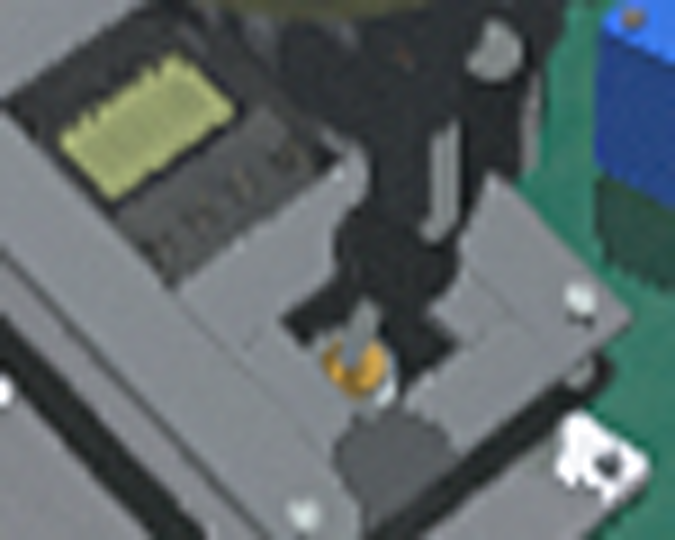

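The crop shows the tip on the brass stud at about (355,360). The force rise is 2.9 N and the travel past contact is about 4 mm, so the stud is half way in, and the tilt is within about 1° of square. The lid is still shut, so I'm handing in.

```bash
python3 -c "
from bench import robot; print(robot.job_done())"
```

```text
the job is handed in; nothing more can be done
None
```

I handed the job in with the lid fully shut and the probe held on the stud: the stud is about 4 mm in (2.9 N) and the probe tilt measures 19.2°, within about 1° of square to the face.

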